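# Load the long sample tube into the bench mixer's sprung holder

## Robot

A 6-joint arm with a two-finger parallel gripper is mounted at the origin on the work surface. World frame = base frame: x ahead of the robot, y to its left, z up, the work surface at z = 0. Lengths are in m, angles in rad, forces in N, time in s.
With the tool pointing down it reaches from about 0.375 to 0.9 m from the base axis. Payload 3.1 kg.
Tool frame: the origin (TCP) lies on the centre line of the jaws, within the pads' length; the fingertips stand robot.tip_reach ahead of it and the grasp point (between the pads) lies 8 mm behind it (robot.tip_reach is the distance from the TCP to the fingertips, in m); z points along the fingers, y is the line along which they close (so a half turn about z gives the same grasp; the last joint's range is limited). The gripper opens to 87 mm and grips with 3 to 60 N. Pads are 19 mm wide; open, the fingers measure 117 mm over their backs; the gripper's body (75 mm by 190 mm) begins 51 mm behind the grasp point.
Start: joints at [-1.321, 0.527, 1.433, -0, 1.181, -0.178], TCP at [0.26, -0.568, 0.234] pointing down, gripper open.
Joint ranges: [-3.08, 3.08], [-0.75, 2.2], [0.22, 2.44], [-1.43, 4.57], [0, 2.65], [-2.85, 2.85]. Speed limits (rad/s): [2.79, 2.79, 3.14, 3.14, 3.14, 3.14].

## Interface

Orientations are given as a unit quaternion [x, y, z, w].
In Python, from rig import robot gives the robot as it stands.
- The arm moves only by the tool jog_arm, never from a script. Its argument "motion" is one flat list of numbers, 7 for each row, row after row: the shift along the tool's x, y, z scaled (see below), then the turn, a rotation vector about the tool's x, y, z scaled (see below), then the gripper's target within -1 to 1 (shut at 1, half-way at 0, fully open at -1). In form: [x, y, z, rx, ry, rz, hand, x, y, z, rx, ry, rz, hand, ...]. A call has 1 to 12 rows; each row shifts and turns the commanded pose from where the row before left it, along the tool's axes as they then stand; what a row does not reach is not made up. The controller multiplies each number of a shift by 4 cm and each number of a turn by 4 degrees. A row lasts 1/8 s, in which the tool goes at most 62.5 mm and 10.7 degrees, less where a joint would pass 70% of its speed; a pose out of reach is approached as far as the arm can. A call with a number of a shift or a turn outside -1 to 1 is refused whole. A call with a gripper value outside its range is refused whole. The fingers move at their own pace and stop on an object; "grip_force" is the grip in N (left out, the last holds). Time passes only in rows, so rows that do not move let the fingers close. It gives the time, the measured TCP pose, the force, the opening and the grip force at its end, in the units of the state.
- robot.get_obs(): the state, without advancing time (a new reading comes with each control period).
- robot.camera(name): name is "scene" or "top" or "wrist"; returns the picture (480x640x3 uint8, blue, green, red); there is no depth.
- robot.calibration(name): a dict with "fx", "fy", "cx", "cy" (pixels), "R" (3x3) and "t" (3): a world point X has camera coordinates R X + t; the wrist camera has in their place "T_tool_cam" (4x4, takes a point from camera to tool coordinates, whose origin is the TCP and whose axes are the flange's). Camera axes: x right, y down, z forward; pixel columns grow to the right and rows downward; lengths in m; the calibration is good to about 2 mm. A picture is of the moment at which its call begins: read the wrist's pose just before it. calibration takes no time and is no camera call.
- robot.hand_in(): hands the job in; it is judged then, once.
The state is a dict: "time": time; "q": joint angles; "joint_velocities": joint speeds; "joint_torque": joint torques, N m; "position": TCP position; "tool_rot": TCP orientation; "ft_force": force on the tool from outside, world axes, zero at the start; "moment": the same for the moment, N m; "grip_width": finger opening in m; "grip_force": force on a finger pad.
Only numpy, scipy, OpenCV 4.12 (cv2) and the standard library are available. Lean on these libraries where they do the work, as an engineer would, in place of code of your own. Each camera call takes 0.05 s, during which the arm holds its last target. There are 200 camera calls.

## Task

Take the long capped tube out of the foam rack and push it tip first, straight down into the round holder on top of the bench mixer, until its tip is fully home on the holder's floor and the side spring plunger grips it upright. Then let go, and leave the short tube standing where it is in the rack.

Things in the scene. Friction and masses are not known exactly. Their poses are not given: they have to be found in the camera images.
- long_tube_mid (a point): Centre of the long loose tube, z towards its cap: 115 mm long, grey-white barrel 28.5 mm wide, last 20 mm tapering to a 10 mm tip; blue cap 37 mm wide on the top 24 mm (cap middle 45 mm above this point: grip there). About 75 g. Stands, leaning 4 degrees at most, in an end hole of a white foam rack (240x90x60 mm high, three 45 mm deep holes in a row); 70 mm of it shows above the rack.
- short_tube_mid (a point): Centre (half-way up) of the short tube, to be left alone: same barrel and blue cap as the long one, but only 75 mm long. It stands in the rack's other end hole, 150 mm from the long tube (the middle hole is empty), its top 40 mm lower.
- holder_mouth (a point): Centre of the holder's mouth, 100 mm above the bench, z up: straight round hole 33 mm wide, 45 mm deep, in a 60x60 mm aluminium block on a white bench mixer (150x120 mm, fixed). y points to the side plunger, which sticks out 28 mm from the block, axis 17 mm below the rim. With the tube home its tip is 45 mm below the mouth, its centre 12.5 mm above, its top 70 mm above.
- plunger (a joint): Round-nosed spring plunger in the holder's wall, travel in m: 0 = fully out (nose 8.5 mm into the hole), up to 0.008 pushed back. 1 N at 0, plus 0.32 N per mm. The tube itself pushes it back, to about 0.0035 when home, and is pressed to the far wall, about 2 mm off centre. The tube will not drop past it: push it down firmly (up to about 12 N).
Things that resemble listed ones, but are neither listed nor needed, are in the scene too. Of the things that look like the part that bears holder_mouth, the smaller one is meant.

How it is judged:
At the end, for the whole second after the job is handed in: The long tube stands cap up in the mixer's holder: its centre within 10 mm of the hole's axis and no more than 20 mm above the mouth (tip within about 7 mm of the floor), within 10 degrees of upright, the plunger pushed back by more than 1.5 mm, at rest (horizontal distance between long_tube_mid and holder_mouth below 0.01 m and z of long_tube_mid in the frame of holder_mouth below 0.02 m and angle between long_tube_mid's own z axis and vertical below 0.175 rad and value of joint plunger above 0.0015 m and linear speed of long_tube below 0.02 m/s); the robot touches nothing.
It fails at once if the short tube is disturbed: shifted by more than 20 mm or tipped by more than 20 degrees (distance of short_tube_mid from where it was at the start of the episode above 0.02 m or angle between short_tube_mid's own z axis and vertical above 0.35 rad).
It also fails if it takes over 42 s, if anything falls off the work surface, if the arm or the gripper's body presses on something with over 40 N, if the wrist force passes 120 N, or if a joint passes its speed limit or range.

## Working session

There is one attempt and no reset: what is moved stays moved. The work goes in short steps, Python scripts to look and compute and a tool call to move; the robot and the scene stay as the last step left them, time stands still between calls to the robot, and variables do not carry over. Pictures are saved under pics/ and viewed, at most 10 in all, crops included, and the job is handed in when it is done.

Besides the shell and the picture viewer there is one more tool, called after "Call:" as name(argument=value, ...) on one line, values as JSON. jog_arm: Moves the arm, as the interface text tells. Shifts and turns lie within -1 to 1; 1 stands for 4 cm of shift or 4 degrees of turn. Its arguments: {"type":"object","properties":{"motion":{"type":"array","items":{"type":"number"}},"grip_force":{"type":"number"}},"required":["motion"]}

```bash
mkdir -p pics; python3 - <<'E'
from rig import robot
import cv2,numpy as np
for n in("scene","top"):
    cv2.imwrite(f"pics/{n}0.png",robot.camera(n)); c=robot.calibration(n); print(n,c)
print(robot.calibration("wrist"),robot.tip_reach); print(robot.get_obs())
E
```

```text
scene {'fx': 466.2933026459697, 'fy': 466.2933026459697, 'cx': 324.51463883720027, 'cy': 237.42097557556892, 'R': array([[ 0.16145627,  0.98685029, -0.00764109],
       [ 0.70092838, -0.12012086, -0.70304365],
       [-0.69471668,  0.10815495, -0.71110564]]), 't': array([-0.08052335, -0.27409905,  1.28089261])}
top {'fx': 469.3986527558952, 'fy': 469.3986527558952, 'cx': 320.62269100737745, 'cy': 238.94155255898661, 'R': array([[ 0.00101052, -0.99969078,  0.02484588],
       [-0.99926944, -0.0019587 , -0.03816746],
       [ 0.03820433, -0.02478916, -0.99896243]]), 't': array([-0.02708958,  0.45891531,  0.83807068])}
{'fx': 425.72665049847166, 'fy': 425.72665049847166, 'cx': 315.282143195335, 'cy': 253.17443943801305, 'T_tool_cam': array([[ 7.69091015e-04, -9.52080600e-01, -3.05846269e-01,
         8.27639275e-02],
       [ 9.99999255e-01,  1.02202614e-03, -6.66873664e-04,
         6.95777925e-06],
       [ 9.47500361e-04, -3.05845528e-01,  9.52080677e-01,
        -1.50016381e-01],
       [ 0.00000000e+00,  0.00000000e+00,  0.00000000e+00,
         1.00000000e+00]])} 0.011
{'time': 0.1, 'q': array([-1.32049392e+00,  5.28364657e-01,  1.43376450e+00,  7.84290387e-06,
        1.18141130e+00, -1.78491676e-01]), 'joint_velocities': array([-4.07148597e-04, -6.79615976e-04, -2.06958344e-03, -4.43412233e-04,
        5.98078922e-05, -9.15559184e-04]), 'joint_torque': array([-3.83399438e-04, -4.40986562e+01, -1.77150536e+01,  6.35293359e-02,
        5.33940224e-02, -5.88374132e-05]), 'position': array([ 0.25973249, -0.5677763 ,  0.2326778 ]), 'tool_rot': array([ 9.77104710e-01,  2.12756755e-01, -3.13366219e-05, -9.73402845e-04]), 'ft_force': array([ 0.23223307, -0.35445722, -0.03890606]), 'moment': array([ 0.00431292, -0.01009979, -0.00136809]), 'grip_force': 0.0, 'grip_width': 0.08673381830034362}
```

View pics/scene0.png

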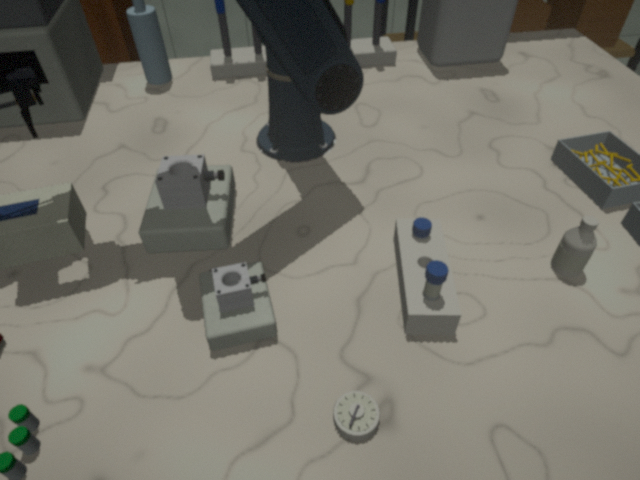

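View pics/top0.png

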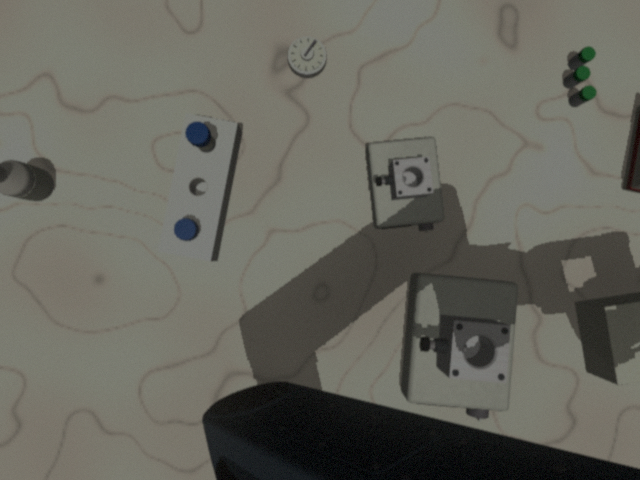

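Scene picture: rack at (428,280), with the tall tube at (436,270) and the short tube at (422,228). There are two mixers: small at scene (233,278) / top (412,178), large at scene (185,180) / top (480,350). The smaller one is the one meant. An enlarged crop will confirm both choices.

```bash
python3 - <<'E'
import cv2,numpy as np
s=cv2.imread("pics/scene0.png");t=cv2.imread("pics/top0.png")
r=lambda im,x,y,w,h,k:cv2.resize(im[y:y+h,x:x+w],None,fx=k,fy=k,interpolation=cv2.INTER_CUBIC)
a=np.hstack([r(s,200,255,80,60,5),r(s,390,210,80,60,5)])
b=np.hstack([r(t,370,145,80,60,5),r(t,165,115,80,60*1,5)])
cv2.imwrite("pics/crop1.png",np.vstack([a,b]))
for n,im in(("s",s),("t",t)):
    hsv=cv2.cvtColor(im,cv2.COLOR_BGR2HSV)
    m=cv2.inRange(hsv,(105,120,40),(130,255,255))
    k,_,st,c=cv2.connectedComponentsWithStats(m)
    print(n,[(st[i].tolist(),c[i].round(1).tolist()) for i in range(1,k) if st[i,4]>60])
E
```

```text
s [([215, 0, 9, 14, 98], [219.5, 5.8]), ([0, 202, 36, 16, 240], [15.1, 209.1]), ([415, 219, 15, 10, 101], [422.0, 223.7]), ([428, 262, 19, 14, 195], [436.8, 268.3])]
t [([187, 123, 22, 22, 379], [197.3, 133.1]), ([176, 220, 20, 19, 270], [185.0, 228.8])]
```

View pics/crop1.png

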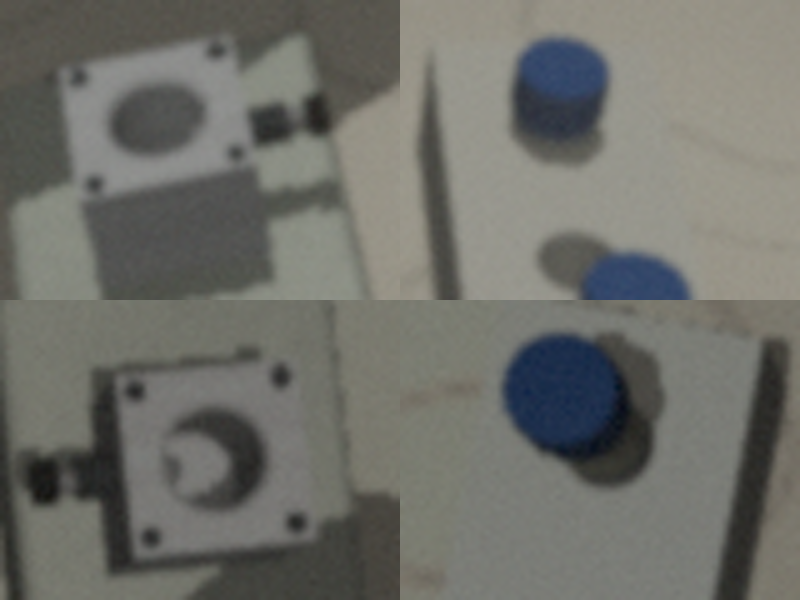

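The crop confirms both choices. The small block shows its hole at scene (231,278) / top (413,176), and its plunger is on the image-right side in scene and image-left in top. The taller tube is the near one, scene (437,268) / top (197,133).

```bash
cat > h.py <<'E'
from rig import robot
import numpy as np, cv2
from scipy.spatial.transform import Rotation as Ro
def ray(name,p,obs=None):
    c=robot.calibration(name); d=np.array([(p[0]-c['cx'])/c['fx'],(p[1]-c['cy'])/c['fy'],1])
    if name=="wrist":
        T=c['T_tool_cam'];R=Ro.from_quat(obs['tool_rot']).as_matrix()
        return R@T[:3,3]+obs['position'],R@T[:3,:3]@d
    return -c['R'].T@c['t'],c['R'].T@d
def tri(*rs):
    A=0;b=0
    for o,d in rs:
        d=d/np.linalg.norm(d);P=np.eye(3)-np.outer(d,d);A=A+P;b=b+P@o
    x=np.linalg.solve(A,b); return x.round(4),[round(float(np.linalg.norm(np.cross(x-o,d/np.linalg.norm(d)))),4) for o,d in rs]
def plane(r,z): o,d=r; return (o+d*(z-o[2])/d[2]).round(4)
E
python3 - <<'E'
from h import *
for n,s,t,z in(("long",(436.8,268.3),(197.3,133.1),.13),("short",(422,223.7),(185,228.8),.09),("mouth",(230.9,277.8),(412.8,175.95),.1)):
    print(n,tri(ray("scene",s),ray("top",t)),plane(ray("scene",s),z),plane(ray("top",t),z))
f=lambda u,v:plane(ray("top",(370+u/5-.4,145+v/5-.4)),.1)
print("plungerdir",f(143,164)-f(289,149.5))
E
```

```text
long (array([0.6197, 0.1703, 0.1252]), [0.0011, 0.0011]) [0.6236 0.1693 0.13  ] [0.6182 0.168  0.13  ]
short (array([0.4723, 0.1977, 0.0853]), [0.0008, 0.0008]) [0.4769 0.1964 0.09  ] [0.4719 0.1957 0.09  ]
mouth (array([ 0.5588, -0.1736,  0.0979]), [0.0009, 0.0009]) [ 0.5608 -0.1724  0.1   ] [ 0.5583 -0.1741  0.1   ]
plungerdir [-0.005   0.0478  0.    ]
```

Call:
jog_arm(motion=[0,0,-0.25,0,0,0.878,-1,0,0,-0.25,0,0,0.878,-1,0,0,-0.25,0,0,0.878,-1,0,0,-0.25,0,0,0.878,-1,0,0,-0.25,0,0,0.878,-1,0,0,-0.25,0,0,0.878,-1,0,0,-0.25,0,0,0.878,-1,0.91,-0.96,0,0,0,0,-1,0.91,-0.96,0,0,0,0,-1,0.91,-0.96,0,0,0,0,-1,0.91,-0.96,0,0,0,0,-1,0.91,-0.96,0,0,0,0,-1])

```text
time: 1.6
position: [0.4427, -0.3749, 0.3031]
tool_rot: [1.0, -0.0, -0.0, -0.0]
ft_force: [0.8, 0.1, 0.4]
grip_width: 0.0874
grip_force: 0.0
```

Call:
jog_arm(motion=[0.91,-0.96,0,0,0,0,-1,0.91,-0.96,0,0,0,0,-1,0.91,-0.96,0,0,0,0,-1,0.91,-0.96,0,0,0,0,-1,0,0,0,0,0,0,-1,0,0,0,0,0,0,-1])

```text
time: 2.35
position: [0.5871, -0.2228, 0.303]
tool_rot: [1.0, 0.0, -0.001, -0.0]
ft_force: [0.3, -0.0, -0.1]
grip_width: 0.087
grip_force: 0.0
```

```bash
python3 - <<'E'
from h import *
import json
o=robot.get_obs();im=robot.camera("wrist");cv2.imwrite("pics/w1.png",im)
json.dump({k:np.array(o[k]).tolist() for k in('position','tool_rot')},open("w1.json","w"));print(open("w1.json").read(),o['time'])
E
```

```text
{"position": [0.5870983452603029, -0.22276262285440926, 0.30295831580498317], "tool_rot": [0.9999996713619481, 0.00020618997752094932, -0.000782901681921248, -4.273927133678416e-05]} 2.35
```

Call:
jog_arm(motion=[0,-0.9,0,0,0,0,-1,0,-0.9,0,0,0,0,-1,0,-0.7,0,0,0,0,-1,0,0,0,0,0,0,-1,0,0,0,0,0,0,-1])

```text
time: 3.02
position: [0.5873, -0.1245, 0.3037]
tool_rot: [1.0, -0.001, 0.0, 0.0]
ft_force: [0.0, -0.5, 1.1]
grip_width: 0.0872
grip_force: 0.0
```

```bash
python3 - <<'E'
from h import *
import json
o=robot.get_obs();im=robot.camera("wrist");cv2.imwrite("pics/w2.png",im)
json.dump({k:np.array(o[k]).tolist() for k in('position','tool_rot')},open("w2.json","w"));print(open("w2.json").read(),o['time'])
a=cv2.imread("pics/w1.png");cv2.imwrite("pics/w12.png",cv2.resize(np.vstack([a[60:420],im[60:420]]),None,fx=.8,fy=.8))
E
```

```text
{"position": [0.5873255851678771, -0.12448918932473202, 0.3036895799145454], "tool_rot": [0.9999994303044177, -0.0009600898494637317, 9.416944202451634e-05, 0.0004568921506448507]} 3.025
```

View pics/w12.png

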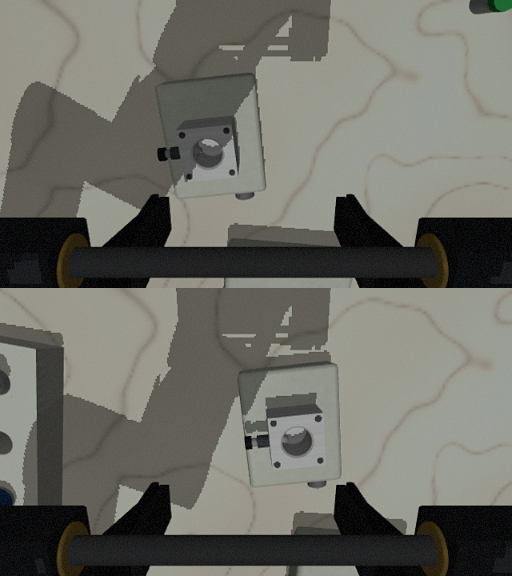

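Both wrist views show the small block's four screws: view 1 (display scale) around (182–233, 130–177), view 2 around (273–320, 419–465). Next I refine these by their dark centroids.

```bash
python3 - <<'E'
from h import *
import json
P={1:[(182,134),(226,130),(233,172),(189,177)],2:[(273,423),(318,419),(320,461),(277,465)]}
px={}
for k in P:
    g=cv2.cvtColor(cv2.imread(f"pics/w{k}.png"),cv2.COLOR_BGR2GRAY).astype(float);px[k]=[]
    for u,v in P[k]:
        x,y=u/.8,(v-(288 if k==2 else 0))/.8+60
        for _ in range(3):
            X,Y=int(round(x)),int(round(y));w=g[Y-6:Y+7,X-6:X+7];w=np.clip(np.median(w)-25-w,0,None)
            yy,xx=np.mgrid[Y-6:Y+7,X-6:X+7];x,y=(xx*w).sum()/w.sum(),(yy*w).sum()/w.sum()
        px[k].append((round(x,1),round(y,1)))
print(px)
o={k:json.load(open(f"w{k}.json")) for k in P}
S=[tri(ray("wrist",a,o[1]),ray("wrist",b,o[2])) for a,b in zip(px[1],px[2])]
for s in S:print(s)
print("mean",np.mean([s[0] for s in S],0))
for k in P: print(np.mean([plane(ray("wrist",p,o[k]),.1) for p in px[k]],0))
E
```

```text
{1: [(np.float64(227.0), np.float64(228.5)), (np.float64(282.5), np.float64(222.8)), (np.float64(291.1), np.float64(274.3)), (np.float64(235.8), np.float64(280.3))], 2: [(np.float64(341.3), np.float64(228.9)), (np.float64(397.3), np.float64(222.8)), (np.float64(399.9), np.float64(275.2)), (np.float64(346.0), np.float64(280.5))]}
(array([ 0.578 , -0.1476,  0.0989]), [0.0001, 0.0001])
(array([ 0.5833, -0.1953,  0.0993]), [0.0002, 0.0002])
(array([ 0.5338, -0.2016,  0.0938]), [0.0003, 0.0003])
(array([ 0.5306, -0.1526,  0.0995]), [0.0001, 0.0001])
mean [ 0.556425 -0.174275  0.097875]
[ 0.557175 -0.174475  0.1     ]
[ 0.557225 -0.173875  0.1     ]
```

Call:
jog_arm(motion=[0.15,-0.9,0,0,0,0,-1,0.15,-0.9,0,0,0,0,-1,0.15,-0.9,0,0,0,0,-1,0.15,-0.9,0,0,0,0,-1,0.15,-0.9,0,0,0,0,-1,0.15,-0.9,0,0,0,0,-1,0.15,-0.9,0,0,0,0,-1,0,0,0,0,0,0,-1,0,0,0,0,0,0,-1])

```text
time: 4.2
position: [0.6299, 0.1277, 0.3033]
tool_rot: [1.0, -0.001, -0.0, 0.0]
ft_force: [-0.5, -0.2, 0.6]
grip_width: 0.0866
grip_force: 0.0
```

```bash
python3 - <<'E'
from h import *
import json
o=robot.get_obs();im=robot.camera("wrist");cv2.imwrite("pics/w3.png",im)
json.dump({k:np.array(o[k]).tolist() for k in('position','tool_rot')},open("w3.json","w"));print(o['position'],o['time'])
E
```

```text
[0.62989886 0.12765581 0.30327044] 4.2
```

Call:
jog_arm(motion=[0,-0.8,0,0,0,0,-1,0,-0.8,0,0,0,0,-1,0,0,0,0,0,0,-1,0,0,0,0,0,0,-1])

```text
time: 4.75
position: [0.6298, 0.1915, 0.3035]
tool_rot: [1.0, -0.001, -0.0, 0.0]
ft_force: [0.4, -0.3, -1.0]
grip_width: 0.0866
grip_force: 0.0
```

```bash
python3 - <<'E'
from h import *
import json
o=robot.get_obs();im=robot.camera("wrist");cv2.imwrite("pics/w4.png",im)
json.dump({k:np.array(o[k]).tolist() for k in('position','tool_rot')},open("w4.json","w"));print(o['position'],o['time'])
a=cv2.imread("pics/w3.png");cv2.imwrite("pics/w34.png",np.hstack([a[60:420,:400],im[60:420,160:560]]))
C={}
for k in(3,4):
    h=cv2.cvtColor(cv2.imread(f"pics/w{k}.png"),cv2.COLOR_BGR2HSV)
    m=cv2.inRange(h,(105,120,40),(130,255,255))
    for c in cv2.findContours(m,0,2)[0]:
        if cv2.contourArea(c)>200: print(k,[np.round(q,1) for q in cv2.minEnclosingCircle(c)],cv2.fitEllipse(c),cv2.boundingRect(c))
E
```

```text
[0.62983272 0.19152585 0.30350475] 4.75
3 [array([245.5, 361.7]), np.float64(18.3)] ((246.88607788085938, 359.7880859375), (22.21523094177246, 31.371984481811523), 77.79362487792969) (228, 347, 36, 22)
3 [array([262.8, 237.8]), np.float64(24.1)] ((262.6782531738281, 238.7977752685547), (43.21470260620117, 46.792335510253906), 20.873315811157227) (240, 214, 46, 48)
4 [array([309.4, 363.9]), np.float64(17.7)] ((310.23095703125, 360.0237731933594), (22.130374908447266, 30.92900848388672), 78.22525024414062) (292, 347, 36, 22)
4 [array([341.5, 237.7]), np.float64(24.0)] ((341.4277038574219, 238.8831024169922), (43.12557601928711, 45.88230514526367), 165.70144653320312) (319, 214, 46, 48)
```

View pics/w34.png

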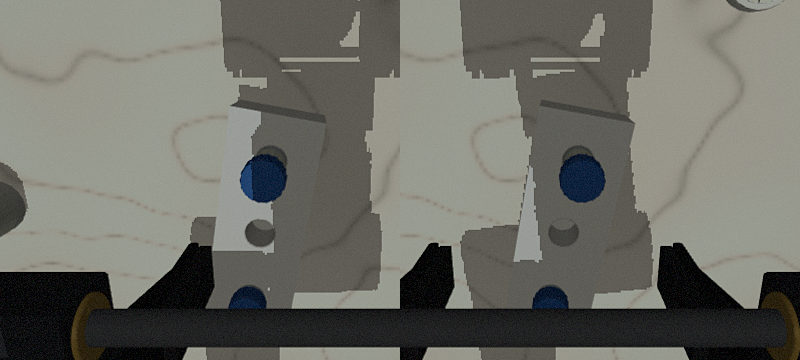

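The wrist views show the long cap at (262.7,238.8) and (341.4,238.9), the empty middle hole, and the short cap half hidden by the gripper.

```bash
python3 - <<'E'
from h import *
import json
o={k:json.load(open(f"w{k}.json")) for k in(3,4)}
a,b=ray("wrist",(262.6,238.3),o[3]),ray("wrist",(341.4,238.3),o[4])
print(tri(a,b),plane(a,.13),plane(b,.13),tri(a,b,ray("top",(197.3,133.1)),ray("scene",(436.8,268.3))))
# hole of long tube: far rim and middle hole / short tube row
print("midhole",plane(ray("wrist",(260.5,292.5),o[3]),.06),plane(ray("wrist",(323.5,292.5),o[4]),.06))
E
```

```text
(array([0.6186, 0.1696, 0.1212]), [0.0001, 0.0001]) [0.6211 0.1685 0.13  ] [0.621  0.1702 0.13  ] (array([0.6198, 0.1698, 0.1254]), [0.0008, 0.0001, 0.0008, 0.0015])
midhole [0.5449 0.1818 0.06  ] [0.5448 0.1826 0.06  ]
```

Call:
jog_arm(motion=[-0.25,0.555,0.5,0,0,0,-1,0,0,0.85,0,0,0,-1,0,0,0.85,0,0,0,-1,0,0,0.85,0,0,0,-1,0,0,0.85,0,0,0,-1,0,0,0.6,0,0,0,-1,0,0,0.34,0,0,0,-1,0,0,0,0,0,0,-1])

```text
time: 5.8
position: [0.6194, 0.17, 0.1093]
tool_rot: [1.0, -0.001, -0.001, 0.0]
ft_force: [-0.9, 0.3, 0.0]
grip_width: 0.0872
grip_force: 0.0
```

Call:
jog_arm(motion=[0,0,0,0,0,0,1,0,0,0,0,0,0,1,0,0,0,0,0,0,1,0,0,0,0,0,0,1,0,0,0,0,0,0,1,0,0,0,0,0,0,1,0,0,0,0,0,0,1,0,0,0,0,0,0,1], grip_force=35)

```text
time: 6.8
position: [0.6197, 0.1709, 0.1099]
tool_rot: [1.0, -0.0, -0.0, 0.0]
ft_force: [0.1, -0.0, -0.2]
grip_width: 0.0353
grip_force: 35.0
```

Call:
jog_arm(motion=[0,0,-0.2,0,0,0,1,0,0,-0.4,0,0,0,1,0,0,-0.5,0,0,0,1,0,0,-0.6,0,0,0,1,0,0,-0.7,0,0,0,1,0,0,-0.7,0,0,0,1,0,0,-0.6,0,0,0,1,0,0,0,0,0,0,1,0,0,0,0,0,0,1])

```text
time: 7.92
position: [0.619, 0.1708, 0.2576]
tool_rot: [1.0, -0.0, -0.001, 0.0]
ft_force: [-0.8, 0.3, -1.1]
grip_width: 0.0352
grip_force: 35.0
```

```bash
python3 - <<'E'
from h import *
o=robot.get_obs();print(o['position'],o['grip_width'],o['ft_force'],o['time'])
s=robot.camera("scene");t=robot.camera("top")
cv2.imwrite("pics/s5.png",s);cv2.imwrite("pics/t5.png",t)
cs=[];
for n,X in(("scene",o['position']),("top",o['position'])):
    c=robot.calibration(n);p=c['R']@X+c['t'];cs.append((int(c['fx']*p[0]/p[2]+c['cx']),int(c['fy']*p[1]/p[2]+c['cy'])))
print(cs)
u,v=cs[0];x,y=u-50,v-40
print(x,y);a=cv2.resize(s[y:y+120,x:x+100],None,fx=5,fy=5,interpolation=cv2.INTER_CUBIC)
cv2.imwrite("pics/s5c.png",a)
E
```

```text
[0.61900486 0.17084879 0.25757846] 0.0352463350833733 [-0.82158342  0.31594123 -1.12908234] 7.925
[(450, 208), (171, 106)]
400 168
```

View pics/s5c.png

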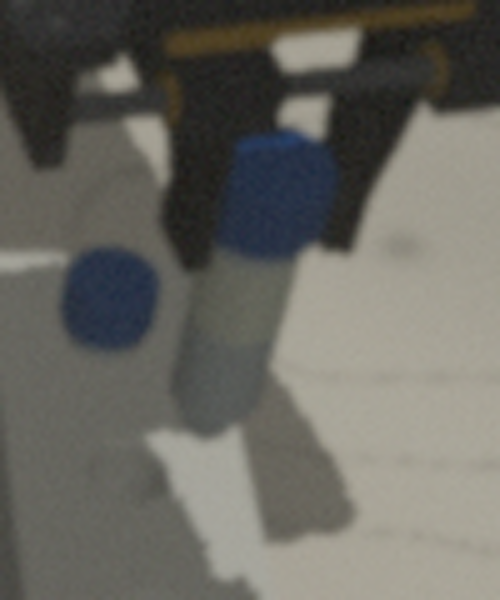

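The tube hangs in the jaws, cap at crop (278,195) and tip near (207,428). Next I compare that with where a truly vertical tube would appear.

```bash
python3 - <<'E'
from h import *
X=np.array([.619,.1708,.2576]);c=robot.calibration("scene")
def pr(P): p=c['R']@P+c['t'];return np.array([c['fx']*p[0]/p[2]+c['cx'],c['fy']*p[1]/p[2]+c['cy']])
for dz in(.020,.008,-.004,-.05,-.075,-.095):
  print(dz,[((pr(X+[0,k*.01425,dz])-[400,168])*5+2).round(0).tolist() for k in(-1,0,1)])
for d in([.095*.07,0,0],[0,.095*.07,0]): print("tip +4deg",((pr(X+[d[0],d[1],-.095])-[400,168])*5+2).round(0))
E
```

```text
0.02 [[222.0, 161.0], [269.0, 155.0], [317.0, 150.0]]
0.008 [[215.0, 192.0], [262.0, 186.0], [308.0, 181.0]]
-0.004 [[208.0, 223.0], [254.0, 217.0], [300.0, 212.0]]
-0.05 [[182.0, 333.0], [227.0, 327.0], [271.0, 322.0]]
-0.075 [[170.0, 389.0], [213.0, 383.0], [256.0, 378.0]]
-0.095 [[160.0, 432.0], [202.0, 426.0], [244.0, 421.0]]
tip +4deg [209. 441.]
tip +4deg [222. 424.]
```

```bash
python3 - <<'E'
from h import *
c=robot.calibration("wrist");T=np.linalg.inv(c['T_tool_cam'])
im=robot.camera("wrist");cv2.imwrite("pics/w5.png",im)
for z in(-.008,.02,.05,.075,.095):
    p=T@[0,0,z,1];print(z,(c['fx']*p[0]/p[2]+c['cx']).round(1),(c['fy']*p[1]/p[2]+c['cy']).round(1),"px/mm",(c['fx']/p[2]/1000).round(2))
cv2.imwrite("pics/w5c.png",cv2.resize(im[200:400,190:450],None,fx=3,fy=3,interpolation=cv2.INTER_CUBIC))
E
```

```text
-0.008 313.4 347.2 px/mm 2.65
0.02 313.7 314.3 px/mm 2.27
0.05 314.0 288.1 px/mm 1.97
0.075 314.1 271.0 px/mm 1.78
0.095 314.3 259.6 px/mm 1.65
```

View pics/w5c.png

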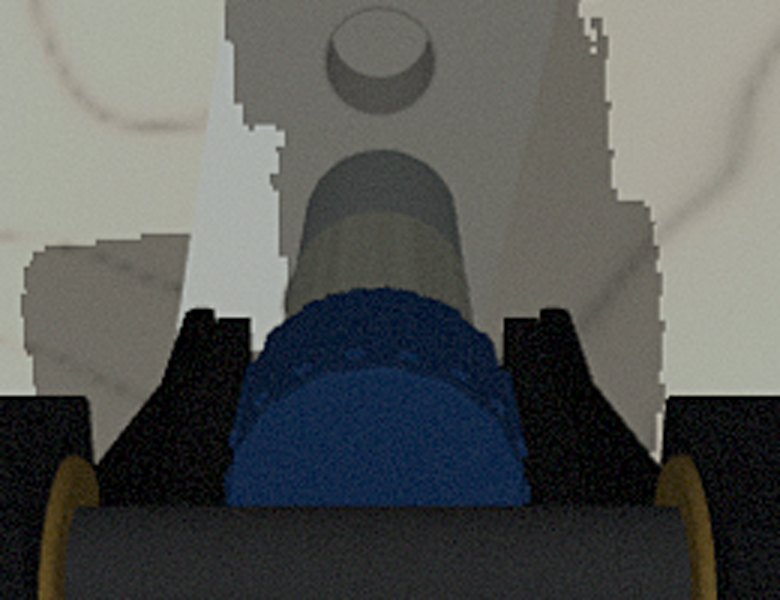

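The tube is hanging upright (tilt under 1°), its axis about 2 mm towards −x and 1.5 mm towards −y of the tool centre. Now over to the holder.

Call:
jog_arm(motion=[-0.1,0.5,0,0,0,0,1,-0.15,0.9,0,0,0,0,1,-0.15,0.9,0,0,0,0,1,-0.15,0.9,0,0,0,0,1,-0.15,0.9,0,0,0,0,1,-0.15,0.9,0,0,0,0,1,-0.15,0.9,0,0,0,0,1,-0.15,0.9,0,0,0,0,1,-0.15,0.9,0,0,0,0,1,-0.14,0.6,0,0,0,0,1,-0.15,0.31,0,0,0,0,1,0,0,0,0,0,0,1])

```text
time: 9.57
position: [0.5551, -0.1743, 0.2577]
tool_rot: [1.0, -0.001, -0.0, -0.0]
ft_force: [-0.1, -0.1, -0.2]
grip_width: 0.0347
grip_force: 35.0
```

Call:
jog_arm(motion=[0,0,0,0,0,0,1,0,0,0,0,0,0,1,0,0,0,0,0,0,1])

```text
time: 9.95
position: [0.5562, -0.1727, 0.258]
tool_rot: [1.0, 0.001, 0.0, -0.0]
ft_force: [1.2, -0.4, -0.8]
grip_width: 0.0351
grip_force: 35.0
```

```bash
python3 - <<'E'
from h import *
o=robot.get_obs();print(o['position'],o['ft_force'],o['time'])
im=robot.camera("wrist");cv2.imwrite("pics/w6.png",im)
cv2.imwrite("pics/w6c.png",cv2.resize(im[180:400,190:450],None,fx=2.7,fy=2.7,interpolation=cv2.INTER_CUBIC))
E
```

```text
[ 0.55619132 -0.17266596  0.25798352] [ 1.17761621 -0.40163605 -0.79728486] 9.95
```

View pics/w6c.png

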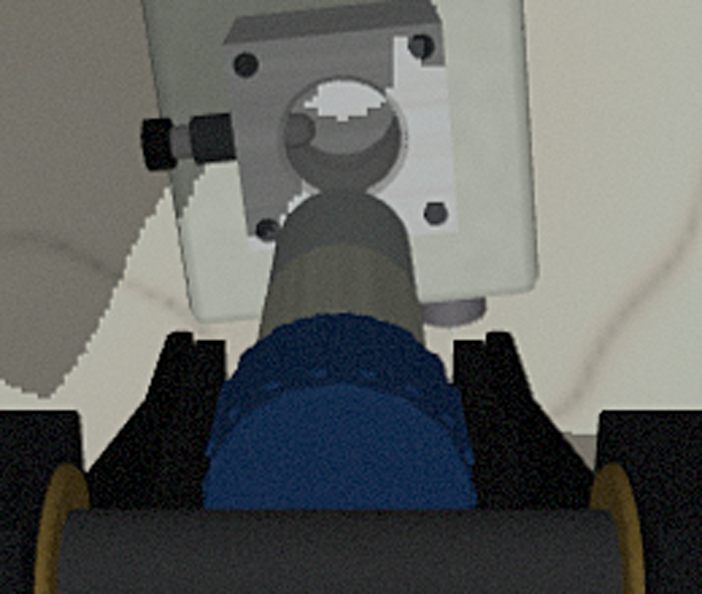

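Hole centre is at crop (343,137) and the barrel's lower end comes in from below at column 345. Next I compute the hole's position in the tool frame.

```bash
python3 - <<'E'
from h import *
o=robot.get_obs();o2={'position':np.array([0,0,o['position'][2]]),'tool_rot':[1,0,0,0]}
print(o['position'])
for p in((342.75,138.5),(342.5,136.5)):
    print(plane(ray("wrist",(p[0]/2.7+190-.3,p[1]/2.7+180-.3),o2),.1))
# barrel lower shoulder
c=robot.calibration("wrist");T=np.linalg.inv(c['T_tool_cam'])
for x,z in((.01425,.075),(.0185,.004),(.0185,-.02)):
    p=T@[x,0,z,1];print((c['fy']*p[1]/p[2]+c['cy']-180)*2.7,(c['fx']*p[0]/p[2]+c['cx']-190)*2.7,"px/mm",2.7*c['fx']/p[2]/1000)
E
```

```text
[ 0.55616729 -0.17281195  0.25795451]
[ 0.0013 -0.0016  0.1   ]
[ 0.0019 -0.0015  0.1   ]
180.36544743105657 335.19741389268796 px/mm 4.886423938519633
295.50014599799925 333.61868686657016 px/mm 6.91013110368113
369.9549276262081 332.74923350737805 px/mm 8.01035026912492
```

Call:
jog_arm(motion=[0.083,0.015,0.2,0,0,0,1,0,0,0.4,0,0,0,1,0,0,0.4,0,0,0,1,0,0,0.4,0,0,0,1,0,0,0.3,0,0,0,1,0,0,0.2,0,0,0,1,0,0,0,0,0,0,1,0,0,0,0,0,0,1])

```text
time: 11.0
position: [0.5597, -0.1743, 0.1824]
tool_rot: [1.0, -0.0, 0.001, 0.0]
ft_force: [0.5, -0.8, -1.0]
grip_width: 0.0348
grip_force: 35.0
```

Call:
jog_arm(motion=[0,0,0.15,0,0,0,1,0,0,0.15,0,0,0,1,0,0,0.15,0,0,0,1,0,0,0,0,0,0,1])

```text
time: 11.5
position: [0.5593, -0.1745, 0.1634]
tool_rot: [1.0, -0.0, -0.0, 0.0]
ft_force: [0.0, -1.5, -0.5]
grip_width: 0.0351
grip_force: 35.0
```

Call:
jog_arm(motion=[0,0,0.12,0,0,0,1,0,0,0.1,0,0,0,1,0,0,0,0,0,0,1])

```text
time: 11.88
position: [0.5591, -0.1742, 0.1545]
tool_rot: [1.0, -0.0, -0.0, 0.0]
ft_force: [0.2, -2.8, -1.6]
grip_width: 0.0347
grip_force: 35.0
```

Call:
jog_arm(motion=[0,0,0.06,0,0,0,1,0,0,0.05,0,0,0,1,0,0,0,0,0,0,1])

```text
time: 12.25
position: [0.5591, -0.174, 0.1504]
tool_rot: [1.0, -0.0, -0.0, -0.0]
ft_force: [0.8, -2.1, -1.8]
grip_width: 0.035
grip_force: 35.0
```

Call:
jog_arm(motion=[0,0,0.04,0,0,0,1,0,0,0,0,0,0,1])

```text
time: 12.5
position: [0.5598, -0.1742, 0.1498]
tool_rot: [1.0, -0.0, 0.001, 0.0]
ft_force: [0.3, -2.4, 4.3]
grip_width: 0.0353
grip_force: 35.0
```

Call:
jog_arm(motion=[0,0,0.04,0,0,0,1,0,0,0,0,0,0,1])

```text
time: 12.75
position: [0.5606, -0.1743, 0.1496]
tool_rot: [1.0, -0.0, 0.002, 0.001]
ft_force: [-1.0, -1.2, 10.3]
grip_width: 0.0353
grip_force: 35.0
```

Call:
jog_arm(motion=[0,0,-0.03,0,0,0,1,0,0,0,0,0,0,-1,0,0,0,0,0,0,-1,0,0,0,0,0,0,-1,0,0,0,0,0,0,-1,0,0,0,0,0,0,-1,0,0,0,0,0,0,-1])

```text
time: 13.62
position: [0.5593, -0.174, 0.1487]
tool_rot: [1.0, -0.0, -0.0, -0.0]
ft_force: [0.7, -1.0, -0.0]
grip_width: 0.0837
grip_force: 0.0
```

Call:
jog_arm(motion=[0,0,-0.3,0,0,0,-1,0,0,-0.6,0,0,0,-1,0,0,-0.8,0,0,0,-1,0,0,-0.8,0,0,0,-1,0,0,-0.8,0,0,0,-1,0,0,-0.5,0,0,0,-1,0,0,0,0,0,0,-1,0,0,0,0,0,0,-1])

```text
time: 14.62
position: [0.5587, -0.1738, 0.3002]
tool_rot: [1.0, -0.0, -0.001, -0.0]
ft_force: [-1.0, 0.4, -0.4]
grip_width: 0.0867
grip_force: 0.0
```

```bash
python3 - <<'E'
from h import *
o=robot.get_obs();w=robot.camera("wrist");s=robot.camera("scene");t=robot.camera("top")
cv2.imwrite("pics/f.png",np.hstack([cv2.resize(w[120:420,170:470],(400,400)),cv2.resize(s[200:320,190:310],(400,400),interpolation=cv2.INTER_CUBIC)]))
def cap(im):
    m=cv2.inRange(cv2.cvtColor(im,cv2.COLOR_BGR2HSV),(105,120,40),(130,255,255))
    return [(cv2.fitEllipse(c)[0],cv2.contourArea(c)) for c in cv2.findContours(m,0,2)[0] if cv2.contourArea(c)>60]
print(o['position'],o['time'],cap(w),cap(s),cap(t))
for p,a in cap(w): print(plane(ray("wrist",p,o),.17))
E
```

```text
[ 0.55873477 -0.17375292  0.30021444] 14.625 [((316.07867431640625, 239.8990020751953), 2089.0)] [((219.37156677246094, 250.22996520996094), 86.0), ((422.0633544921875, 223.85870361328125), 99.5), ((14.62268352508545, 210.30178833007812), 266.0), ((219.41848754882812, 4.745636940002441), 81.0)] [((184.97499084472656, 228.793212890625), 249.5)]
[ 0.5609 -0.1748  0.17  ]
```

View pics/f.png

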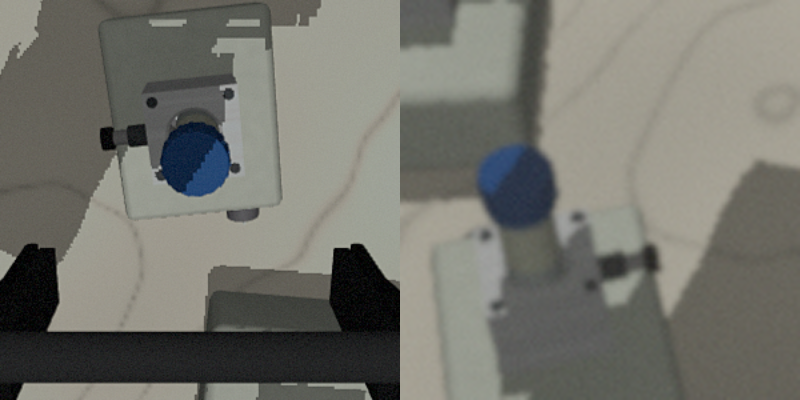

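The tube stands upright in the small holder, with its cap at about (0.561, −0.175). The floor contact came at the expected height (10 N), and the short tube's cap has not moved in the scene view (422,224). Handing in.

```bash
python3 -c "
from rig import robot
print(robot.hand_in())"
```

```text
the job is handed in; nothing more can be done
None
```

I pushed the long tube down to the floor of the small mixer's holder and let go; it stands upright there, the short tube hasn't moved, and I handed the job in at about 15 s (the verdict wasn't shown).

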